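# Shut down the hotplate stirrer under the conical flask

## Robot

A 7-joint arm with a two-finger parallel gripper is mounted at the origin on the work surface. World frame = base frame: x ahead of the robot, y to its left, z up, the work surface at z = 0. Lengths are in mm, angles in rad, forces in N, time in s.
With the tool pointing down it reaches from about 350 to 900 mm from the base axis. Payload 7.2 kg.
Tool frame: the origin (TCP) lies at the very end of the fingers, on their centre line; the grasp point (between the pads) lies 19 mm behind it; z points along the fingers, y is the direction in which the jaws open and shut (so a half turn about z gives the same grasp; the last joint's range is limited). The gripper opens to 88 mm and grips with 3 to 60 N. Pads are 20 mm wide; open, the fingers measure 115 mm over their backs; the gripper's body (75 mm by 178 mm) begins 61 mm behind the grasp point.
Start: joints at [1.086, 0.411, -0.013, 1.596, 0.006, 1.134, -0.082], TCP at [253.012, -571.502, 222.653] pointing down, gripper open.
Joint ranges: [-2.95, 2.95], [-0.29, 1.99], [-1.47, 1.44], [0.14, 2.54], [-1.03, 4.17], [0.13, 1.85], [-2.86, 2.86]. Speed limits (rad/s): [2.39, 2.39, 3.01, 3.01, 3.14, 3.14, 3.14].

## Interface

Orientations are given as a unit quaternion [w, x, y, z].
In Python, from rig import manip gives the robot as it stands.
- The arm moves only by the tool apply_moves, never from a script. Its argument "targets" is a list of rows, each an object of numbers: "x", "y", "z": the shift along the world's x, y, z in units of 40 mm (1.0 is 40 mm); "rx", "ry", "rz": the turn, a rotation vector about the world's x, y, z in units of 6 degrees (1.0 is 6 degrees); "jaw": the closure in counts, from 0 (fully open) to 255 (shut). In form: [{"x": .., "y": .., "z": .., "rx": .., "ry": .., "rz": .., "jaw": ..}, ...]. A call has 1 to 20 rows; each row shifts and turns the commanded pose from where the row before left it; what a row does not reach is not made up. A row lasts 1/12 s, in which the tool goes at most 41.7 mm and 7.16 degrees, less where a joint would pass 70% of its speed; a pose out of reach is approached as far as the arm can. A call is refused whole if a number of a shift passes 1 or a number of a turn 1, either way. A call with a gripper value outside its range is refused whole. The fingers move at their own pace and stop on an object; "squeeze" is the grip in N (left out, the last holds). Time passes only in rows, so rows that do not move let the fingers close. It gives the time, the measured TCP pose, the force and the opening at its end, in the units of the state.
- manip.get_state(): the state, without advancing time (a new reading comes with each control period).
- manip.snapshot(name): name is "side" or "top" or "wrist"; returns (picture, depth): 480x640x3 uint8, red, green, blue; 480x640 float32, mm along the optical axis (not along the pixel's ray), 0 where there is no reading.
- manip.camera_model(name): a dict with "mtx" (3x3 intrinsics, pixels), "position" and "rotation" of the camera in the world. Camera axes: x right, y down, z forward; pixel columns grow to the right and rows downward; lengths in mm; the calibration is good to about 2 mm. A picture is of the moment at which its call begins: read the wrist's pose just before it. camera_model takes no time and is no camera call; for the wrist camera it gives the pose at the moment of the call.
- manip.finish_job(): hands the job in, once; it reports no verdict.
The state is a dict: "clock": time; "joint_pos": joint angles; "qd": joint speeds; "joint_torque": joint torques, N m; "tool_pos": TCP position; "tcp_rot": TCP orientation; "wrist_force": force on the tool from outside, world axes, zero at the start; "ft_torque": the same for the moment, N m; "grip_width": finger opening in mm.
Only numpy, scipy, OpenCV 4.12 (cv2) and the standard library are available. Lean on these libraries where they do the work, as an engineer would, in place of code of your own. Each camera call takes 0.05 s, during which the arm holds its last target.

## Task

The run in the conical flask is finished: on the hotplate stirrer that carries this flask, gently press the long bar-shaped heating key fully in with the fingertips, then press the round stirring key fully in (both stay in by themselves), and withdraw. Heating must be off before the stirring key is pressed. Do not touch the other two stirrers, and do not lift, tip or shift any of the glassware, pots and other loose things.

Things in the scene. Friction and masses are not known exactly. Their poses are not given: they have to be found in the camera images.
- stirrer_flask: White hotplate stirrer carrying the conical flask: THE ONE TO SHUT DOWN. Fixed, 250 mm deep (x), 170 wide (y); deck 70 mm high; round plate 130 mm across, top at 90, centred at x +40. Two black keys on the deck at x -95: bar-shaped heating key at y +55, round stirring key at y -55. Origin: centre of underside; x front (keys, robot side) to back, z up. All three look alike.
- heat_flask_top (a point): Centre of the top face of the heating key, a bar 44 mm (y) by 20 mm (x), on the stirrer under the flask. It stands about 10 mm above the deck when on, 2 mm when pressed fully in; the point moves with the key. z up.
- heat_flask (a joint): How far the heating key, a bar 44 mm (y) by 20 mm (x), of the stirrer under the flask is pressed in: 0 = out (on), 0.008 m = against its stop (off). It slides straight down against about 3 N and stays where it is left.
- stir_flask_top (a point): Centre of the top face of the stirring key, round, 28 mm diameter, on the stirrer under the flask. It stands about 10 mm above the deck when on, 2 mm when pressed fully in; the point moves with the key. z up.
- stir_flask (a joint): How far the stirring key, round, 28 mm diameter, of the stirrer under the flask is pressed in: 0 = out (on), 0.008 m = against its stop (off). It slides straight down against about 3 N and stays where it is left.
- stirrer_beaker: White hotplate stirrer carrying the open glass beaker (leave alone). Fixed, 250 mm deep (x), 170 wide (y); deck 70 mm high; round plate 130 mm across, top at 90, centred at x +40. Two black keys on the deck at x -95: bar-shaped heating key at y +55, round stirring key at y -55. Origin: centre of underside; x front (keys, robot side) to back, z up. All three look alike.
- heat_beaker_top (a point): Centre of the top face of the heating key, a bar 44 mm (y) by 20 mm (x), on the stirrer under the beaker. It stands about 10 mm above the deck when on, 2 mm when pressed fully in; the point moves with the key. z up.
- heat_beaker (a joint): How far the heating key, a bar 44 mm (y) by 20 mm (x), of the stirrer under the beaker is pressed in: 0 = out (on), 0.008 m = against its stop (off). It slides straight down against about 3 N and stays where it is left.
- stir_beaker_top (a point): Centre of the top face of the stirring key, round, 28 mm diameter, on the stirrer under the beaker. It stands about 10 mm above the deck when on, 2 mm when pressed fully in; the point moves with the key. z up.
- stir_beaker (a joint): How far the stirring key, round, 28 mm diameter, of the stirrer under the beaker is pressed in: 0 = out (on), 0.008 m = against its stop (off). It slides straight down against about 3 N and stays where it is left.
- stirrer_jar: White hotplate stirrer carrying the amber screw-cap jar (leave alone). Fixed, 250 mm deep (x), 170 wide (y); deck 70 mm high; round plate 130 mm across, top at 90, centred at x +40. Two black keys on the deck at x -95: bar-shaped heating key at y +55, round stirring key at y -55. Origin: centre of underside; x front (keys, robot side) to back, z up. All three look alike.
- heat_jar_top (a point): Centre of the top face of the heating key, a bar 44 mm (y) by 20 mm (x), on the stirrer under the jar. It stands about 10 mm above the deck when on, 2 mm when pressed fully in; the point moves with the key. z up.
- heat_jar (a joint): How far the heating key, a bar 44 mm (y) by 20 mm (x), of the stirrer under the jar is pressed in: 0 = out (on), 0.008 m = against its stop (off). It slides straight down against about 3 N and stays where it is left.
- stir_jar_top (a point): Centre of the top face of the stirring key, round, 28 mm diameter, on the stirrer under the jar. It stands about 10 mm above the deck when on, 2 mm when pressed fully in; the point moves with the key. z up.
- stir_jar (a joint): How far the stirring key, round, 28 mm diameter, of the stirrer under the jar is pressed in: 0 = out (on), 0.008 m = against its stop (off). It slides straight down against about 3 N and stays where it is left.
- flask: Conical glass flask with a dark rubber stopper, 88 mm diameter at the base, 138 mm tall, loose on the plate of stirrer_flask. Origin at the centre of its underside.
- beaker: Open glass beaker, 80 mm diameter, 95 mm tall, loose on the plate of stirrer_beaker. Origin at the centre of its underside.
- jar: Amber glass screw-cap jar, 72 mm diameter, 85 mm tall, loose on the plate of stirrer_jar. Origin at the centre of its underside.
- pot_a: Small sample pot with white cap, 31 mm diameter, 26 mm tall, loose on the deck of stirrer_flask between its two keys. Origin at the centre of its underside.
- pot_b: Same sample pot, on the deck of stirrer_beaker between its keys.
- cork_ring: Cork flask ring, 100 mm diameter, 25 mm high, lying on the bench to the left of the stirrers. Origin at the centre of its underside.
- bung: Dark rubber bung, 34 mm diameter, 30 mm high, loose on the deck of stirrer_jar between its keys. Origin at the centre of its underside.
- reagent: Amber reagent bottle with paper label, 70 mm diameter, 150 mm tall, on the bench to the right of the stirrers. Origin at the centre of its underside.

How it is judged:
By the outcome, as a careful person would: the job done as asked, in the order asked, and still so for the second after the job is handed in, with the robot touching nothing.
It also fails if it takes over 40 s, if anything falls off the work surface, if the arm or the gripper's body presses on something with over 40 N, if the wrist force passes 120 N, or if a joint passes its speed limit or range.

## Working session

There is one attempt and no reset: what is moved stays moved. The work goes in short steps, Python scripts to look and compute and a tool call to move; the robot and the scene stay as the last step left them, time stands still between calls to the robot, and variables do not carry over. Pictures are saved under pics/ and viewed, and the job is handed in when it is done.

Besides the shell and the picture viewer there is one more tool, called as name(argument=value, ...), one argument or row to a line, values as JSON. apply_moves: Moves the arm, as the interface text tells. Its arguments: {"type":"object","properties":{"targets":{"type":"array","items":{"type":"object","properties":{"x":{"type":"number"},"y":{"type":"number"},"z":{"type":"number"},"rx":{"type":"number"},"ry":{"type":"number"},"rz":{"type":"number"},"jaw":{"type":"number"}}}},"squeeze":{"type":"number"}},"required":["targets"]}

```bash
mkdir -p pics
python3 - <<'E'
from rig import manip
import cv2,numpy as np
s=manip.get_state();print({k:np.round(v,3) for k,v in s.items()})
for n in("top","side"):
    p,d=manip.snapshot(n);cv2.imwrite(f"pics/{n}0.png",p[:,:,::-1]);np.save(f"{n}0.npy",d);np.save(f"{n}0p.npy",p)
    print(n,manip.camera_model(n))
E
```

```text
{'clock': np.float64(0.0), 'joint_pos': array([ 1.086,  0.412, -0.013,  1.597,  0.006,  1.134, -0.082]), 'qd': array([ 0.001,  0.   , -0.001,  0.   ,  0.   , -0.001, -0.   ]), 'joint_torque': array([-2.0000e-03, -5.8797e+01,  6.4100e-01, -2.9109e+01, -5.4000e-02,
        1.8000e-02,  0.0000e+00]), 'tool_pos': array([ 252.814, -571.039,  221.824]), 'tcp_rot': array([-0.001,  0.978,  0.207, -0.   ]), 'wrist_force': array([0.782, 0.853, 0.141]), 'ft_torque': array([0.029, 0.001, 0.008]), 'grip_width': np.float64(87.811)}
top {'mtx': array([[435.96301276,   0.        , 320.83766449],
       [  0.        , 435.96301276, 235.27649694],
       [  0.        ,   0.        ,   1.        ]]), 'position': array([ 514.74737919,  -33.82206893, 1071.5777089 ]), 'rotation': array([-0.01854084,  0.71186062, -0.70206381,  0.00413508])}
side {'mtx': array([[546.18515052,   0.        , 326.92979123],
       [  0.        , 546.18515052, 237.63966437],
       [  0.        ,   0.        ,   1.        ]]), 'position': array([-163.92331873,  784.25320186,  877.99914586]), 'rotation': array([ 0.1549714 , -0.32179242,  0.82912686, -0.43009552])}
```

View pics/top0.png

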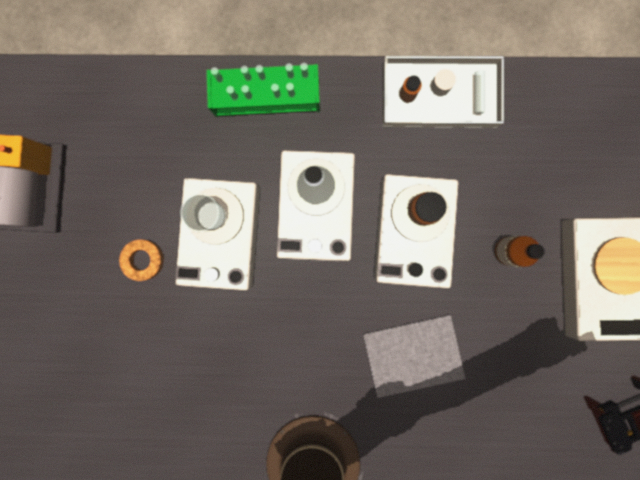

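View pics/side0.png

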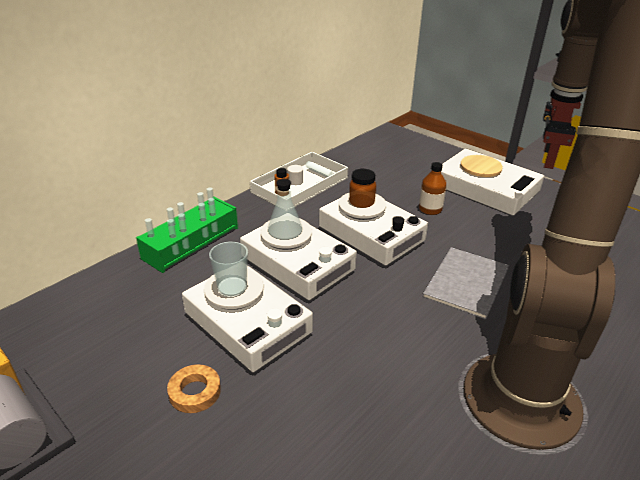

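The top picture shows the flask on the middle stirrer. Its bar key is near (290,245), its round key near (338,247), and the white pot sits between them near (315,246). The side view agrees.

```bash
cat > h.py <<'E'
import numpy as np,cv2
from scipy.spatial.transform import Rotation as R
def rot(q): return R.from_quat([q[1],q[2],q[3],q[0]]).as_matrix()
def plane(m,u,v,z):
    d=rot(m["rotation"])@np.linalg.inv(m["mtx"])@[u,v,1.]
    p=np.array(m["position"]); return p+d*(z-p[2])/d[2]
def proj(m,P):
    c=rot(m["rotation"]).T@(np.array(P)-m["position"]); u=m["mtx"]@c; return u[:2]/u[2]
E
python3 - <<'E'
from h import *
from rig import manip
for n,box in (("top",(270,232,356,262)),("side",(290,235,352,285))):
    m=manip.camera_model(n);p=np.load(n+"0p.npy");d=np.load(n+"0.npy")
    x0,y0,x1,y1=box
    g=p.max(2)[y0:y1,x0:x1]
    k,l,st,c=cv2.connectedComponentsWithStats((g<90).astype(np.uint8))
    for i in range(1,k):
        if st[i,4]>25:
            u,v=c[i]+[x0,y0]; print(n,st[i]+[x0,y0,0,0,0],(u,v),plane(m,u,v,80),d[int(v),int(u)], plane(m,u,v,70))
m=manip.camera_model("top");p=np.load("top0p.npy")
g=(p.min(2)>140).astype(np.uint8)
k,l,st,c=cv2.connectedComponentsWithStats(g)
for i in range(1,k):
    if 3000<st[i,4]<12000:
        cs,_=cv2.findContours((l==i).astype(np.uint8),0,2)
        r=cv2.minAreaRect(max(cs,key=len));print(r)
        print([np.round(plane(m,*q,70)[:2]) for q in cv2.boxPoints(r)])
im=p[130:290,165:475,::-1]; cv2.imwrite("pics/topz.png",cv2.resize(im,None,fx=2.5,fy=2.5,interpolation=2))
p=np.load("side0p.npy")[170:370,170:440,::-1]; cv2.imwrite("pics/sidez.png",cv2.resize(p,None,fx=2.9,fy=2.9,interpolation=2))
E
```

```text
top [281 242  18   8 130] (np.float64(289.7153846153846), np.float64(245.12307692307692)) [523.02572078  57.18750181  80.        ] 994.95685 [523.10920734  58.10532771  70.        ]
top [333 242  10  11  86] (np.float64(337.5813953488372), np.float64(246.88372093023256)) [520.55013492 -51.81666104  80.        ] 990.07294 [520.60865536 -51.9981354   70.        ]
side [330 235  22  13  55] (np.float64(340.9090909090909), np.float64(240.16363636363636)) [535.38177089 -72.83023932  80.        ] 1499.7205 [544.14500194 -83.57064482  70.        ]
side [335 245  11   8  76] (np.float64(340.0), np.float64(248.5)) [514.32367991 -44.88961345  80.        ] 1338.6477 [522.82302483 -55.27988541  70.        ]
side [300 262  18  14 131] (np.float64(308.36641221374043), np.float64(268.51145038167937)) [517.09465285  64.61445642  80.        ] 1270.7402 [525.62872178  55.59641738  70.        ]
side [317 261  33  24 254] (np.float64(334.40551181102364), np.float64(274.3700787401575)) [458.86203941  39.22647625  80.        ] 1315.9197 [466.66637556  29.89029175  70.        ]
side [333 272  19  13  63] (
[... 514 characters left out ...]
74.3106689453125, 109.07923126220703), 4.085616588592529)
[array([ 441., -142.]), array([ 691., -157.]), array([ 680., -327.]), array([ 431., -310.])]
((215.38600158691406, 233.51023864746094), (72.86822509765625, 108.08881378173828), 4.3160271644592285)
[array([428., 322.]), array([678., 309.]), array([667., 139.]), array([418., 153.])]
((606.4999389648438, 279.0), (121.99998474121094, 64.99998474121094), 90.0)
[array([ 594., -589.]), array([ 596., -734.]), array([ 321., -732.]), array([ 318., -588.])]
((413.2443542480469, 353.5589599609375), (58.31356430053711, 87.7701644897461), 77.00537872314453)
[array([ 321., -115.]), array([ 369., -308.]), array([ 242., -338.]), array([ 193., -146.])]
```

View pics/topz.png

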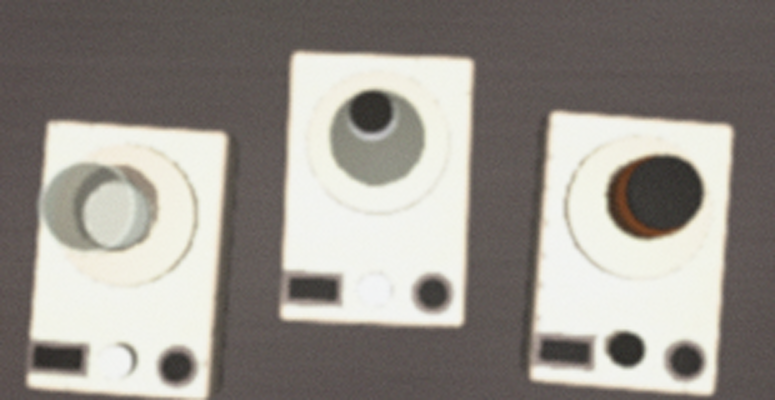

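View pics/sidez.png

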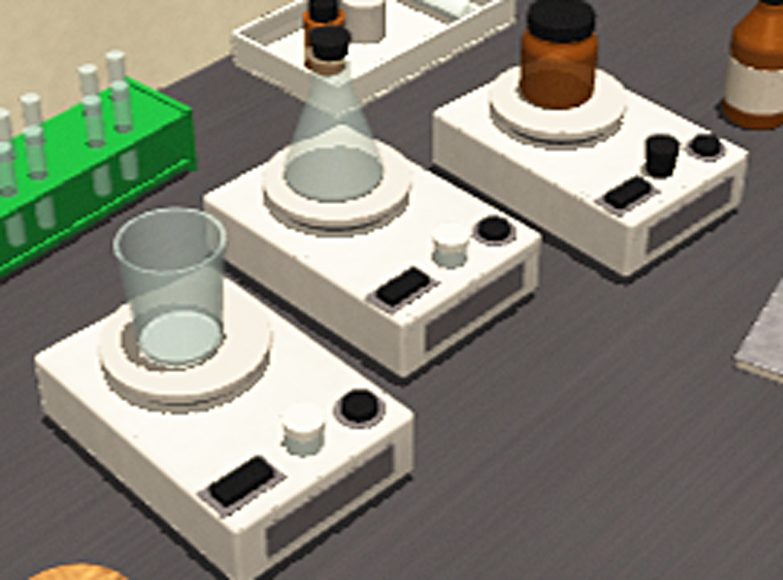

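apply_moves(
  targets=[
    {"x": 0.1, "y": 0.3, "rz": -0.1, "jaw": 255},
    {"x": 0.3, "y": 0.7, "rz": -0.2, "jaw": 255},
    {"x": 0.3, "y": 0.7, "rz": -0.2, "jaw": 255},
    {"x": 0.3, "y": 0.7, "rz": -0.25, "jaw": 255},
    {"x": 0.3, "y": 0.7, "rz": -0.25, "jaw": 255},
    {"x": 0.3, "y": 0.7, "rz": -0.25, "jaw": 255},
    {"x": 0.3, "y": 0.7, "rz": -0.25, "jaw": 255},
    {"x": 0.3, "y": 0.7, "rz": -0.25, "jaw": 255},
    {"x": 0.3, "y": 0.7, "rz": -0.25, "jaw": 255},
    {"x": 0.3, "y": 0.7, "rz": -0.25, "jaw": 255},
    {"x": 0.3, "y": 0.7, "rz": -0.25, "jaw": 255},
    {"x": 0.3, "y": 0.7, "rz": -0.25, "jaw": 255},
    {"x": 0.3, "y": 0.7, "rz": -0.25, "jaw": 255},
    {"x": 0.3, "y": 0.7, "rz": -0.25, "jaw": 255},
    {"x": 0.3, "y": 0.7, "rz": -0.25, "jaw": 255},
    {"x": 0.3, "y": 0.7, "rz": -0.25, "jaw": 255},
    {"x": 0.3, "y": 0.7, "rz": -0.25, "jaw": 255},
    {"x": 0.3, "y": 0.7, "rz": -0.25, "jaw": 255},
    {"x": 0.3, "y": 0.7, "rz": -0.25, "jaw": 255},
    {"x": 0.3, "y": 0.7, "rz": -0.25, "jaw": 255},
  ],
  squeeze=10,
)

```text
invalid input at $.targets[0]: expected keys x, y, z, rx, ry, rz, jaw
```

apply_moves(
  targets=[
    {"x": 0.1, "y": 0.3, "z": 0, "rx": 0, "ry": 0, "rz": -0.1, "jaw": 255},
    {"x": 0.3, "y": 0.7, "z": 0, "rx": 0, "ry": 0, "rz": -0.2, "jaw": 255},
    {"x": 0.3, "y": 0.7, "z": 0, "rx": 0, "ry": 0, "rz": -0.2, "jaw": 255},
    {"x": 0.3, "y": 0.7, "z": 0, "rx": 0, "ry": 0, "rz": -0.2, "jaw": 255},
    {"x": 0.3, "y": 0.7, "z": 0, "rx": 0, "ry": 0, "rz": -0.2, "jaw": 255},
    {"x": 0.3, "y": 0.7, "z": 0, "rx": 0, "ry": 0, "rz": -0.2, "jaw": 255},
    {"x": 0.3, "y": 0.7, "z": 0, "rx": 0, "ry": 0, "rz": -0.2, "jaw": 255},
    {"x": 0.3, "y": 0.7, "z": 0, "rx": 0, "ry": 0, "rz": -0.2, "jaw": 255},
    {"x": 0.3, "y": 0.7, "z": 0, "rx": 0, "ry": 0, "rz": -0.2, "jaw": 255},
    {"x": 0.3, "y": 0.7, "z": 0, "rx": 0, "ry": 0, "rz": -0.2, "jaw": 255},
    {"x": 0.3, "y": 0.7, "z": 0, "rx": 0, "ry": 0, "rz": -0.2, "jaw": 255},
    {"x": 0.3, "y": 0.7, "z": 0, "rx": 0, "ry": 0, "rz": -0.2, "jaw": 255},
    {"x": 0.3, "y": 0.7, "z": 0, "rx": 0, "ry": 0, "rz": -0.2, "jaw": 255},
    {"x": 0.3, "y": 0.7, "z": 0, "rx": 0, "ry": 0, "rz": -0.2, "jaw": 255},
    {"x": 0.3, "y": 0.7, "z": 0, "rx": 0, "ry": 0, "rz": -0.2, "jaw": 255},
    {"x": 0.3, "y": 0.7, "z": 0, "rx": 0, "ry": 0, "rz": -0.2, "jaw": 255},
    {"x": 0.3, "y": 0.7, "z": 0, "rx": 0, "ry": 0, "rz": -0.2, "jaw": 255},
    {"x": 0.3, "y": 0.7, "z": 0, "rx": 0, "ry": 0, "rz": -0.2, "jaw": 255},
    {"x": 0.3, "y": 0.7, "z": 0, "rx": 0, "ry": 0, "rz": -0.2, "jaw": 255},
    {"x": 0.3, "y": 0.7, "z": 0, "rx": 0, "ry": 0, "rz": -0.2, "jaw": 255},
  ],
  squeeze=10,
)

```text
clock: 1.77
tool_pos: [485.1, -26.1, 222.5]
tcp_rot: [0.0, 1.0, 0.004, -0.0]
wrist_force: [0.5, 0.1, -1.0]
grip_width: 0.4
```

apply_moves(
  targets=[
    {"x": 0.3, "y": 0.7, "z": 0, "rx": 0, "ry": 0, "rz": -0.3, "jaw": 255},
    {"x": 0.35, "y": 0.7, "z": -0.3, "rx": 0, "ry": 0, "rz": 0, "jaw": 255},
    {"x": 0.3, "y": 0.7, "z": -0.5, "rx": 0, "ry": 0, "rz": 0, "jaw": 255},
    {"x": 0, "y": 0, "z": -0.7, "rx": 0, "ry": 0, "rz": 0, "jaw": 255},
    {"x": 0, "y": 0, "z": -0.7, "rx": 0, "ry": 0, "rz": 0, "jaw": 255},
    {"x": 0, "y": 0, "z": -0.5, "rx": 0, "ry": 0, "rz": 0, "jaw": 255},
    {"x": 0, "y": 0, "z": 0, "rx": 0, "ry": 0, "rz": 0, "jaw": 255},
    {"x": 0, "y": 0, "z": 0, "rx": 0, "ry": 0, "rz": 0, "jaw": 255},
  ],
)

```text
clock: 2.43
tool_pos: [522.2, 56.5, 113.9]
tcp_rot: [0.0, 1.0, -0.011, -0.001]
wrist_force: [-0.2, -0.4, 0.3]
grip_width: 0.5
```

Run:
```python
from h import *
from rig import manip
m=manip.camera_model("wrist")
p,d=manip.snapshot("wrist");cv2.imwrite("pics/w1.png",p[:,:,::-1])
for n,q in(("heat",(523,57.5,80)),("stir",(520.3,-52,80))): print(n,proj(m,q))
s=manip.get_state();print(s["tool_pos"],s["wrist_force"],m["position"])
p,d=manip.snapshot("side");p=p[120:320,200:430,::-1]; cv2.imwrite("pics/s1.png",cv2.resize(p,None,fx=3,fy=3,interpolation=2)[:600])
```

```text
heat [320.85069474 263.66930294]
stir [518.45863136 264.03534307]
[523.18462126  56.5558433  115.17686289] [-0.52079185 -0.76978804  0.93079125] [601.64423917  53.88508809 276.43791971]
```

View pics/w1.png

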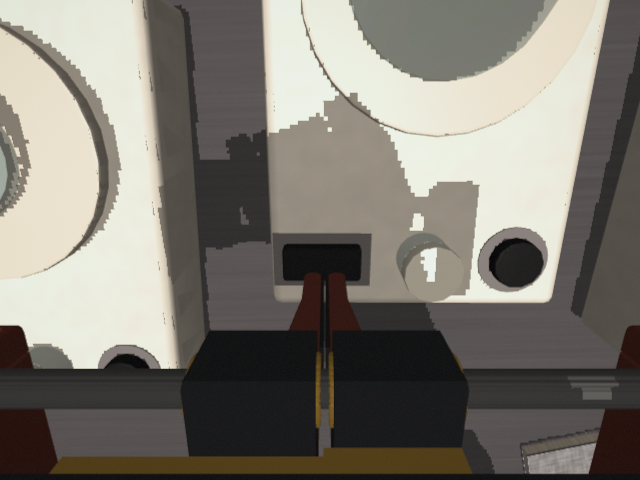

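View pics/s1.png

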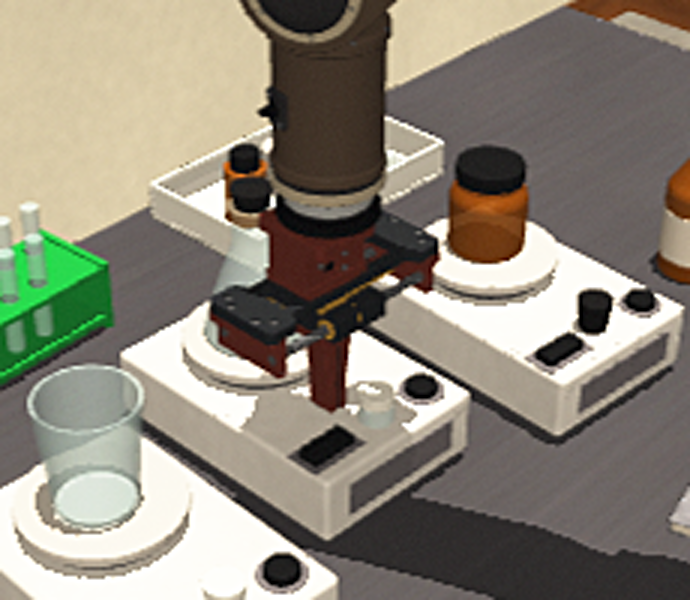

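The wrist view shows the bar key centred near (322,263) and the round key near (515,262). Both are within 3 px of my predictions. The fingers are above the bar and clear of the pot.

apply_moves(
  targets=[
    {"x": 0, "y": 0, "z": -0.4, "rx": 0, "ry": 0, "rz": 0, "jaw": 255},
    {"x": 0, "y": 0, "z": -0.3, "rx": 0, "ry": 0, "rz": 0, "jaw": 255},
    {"x": 0, "y": 0, "z": -0.05, "rx": 0, "ry": 0, "rz": 0, "jaw": 255},
    {"x": 0, "y": 0, "z": -0.05, "rx": 0, "ry": 0, "rz": 0, "jaw": 255},
    {"x": 0, "y": 0, "z": -0.05, "rx": 0, "ry": 0, "rz": 0, "jaw": 255},
    {"x": 0, "y": 0, "z": -0.05, "rx": 0, "ry": 0, "rz": 0, "jaw": 255},
    {"x": 0, "y": 0, "z": -0.05, "rx": 0, "ry": 0, "rz": 0, "jaw": 255},
  ],
)

```text
clock: 3.12
tool_pos: [523.8, 56.6, 77.6]
tcp_rot: [-0.0, 1.0, -0.012, 0.001]
wrist_force: [-0.4, -0.5, 3.5]
grip_width: 0.4
```

Contact at about 3 N, so the key is sliding. I'll continue in 1 mm steps.

apply_moves(
  targets=[
    {"x": 0, "y": 0, "z": -0.03, "rx": 0, "ry": 0, "rz": 0, "jaw": 255},
    {"x": 0, "y": 0, "z": -0.03, "rx": 0, "ry": 0, "rz": 0, "jaw": 255},
    {"x": 0, "y": 0, "z": -0.03, "rx": 0, "ry": 0, "rz": 0, "jaw": 255},
    {"x": 0, "y": 0, "z": 0, "rx": 0, "ry": 0, "rz": 0, "jaw": 255},
  ],
)

```text
clock: 3.45
tool_pos: [523.6, 56.6, 73.2]
tcp_rot: [-0.0, 1.0, -0.012, 0.001]
wrist_force: [2.4, -0.3, 2.4]
grip_width: 0.5
```

apply_moves(
  targets=[
    {"x": 0, "y": 0, "z": -0.02, "rx": 0, "ry": 0, "rz": 0, "jaw": 255},
    {"x": 0, "y": 0, "z": 0, "rx": 0, "ry": 0, "rz": 0, "jaw": 255},
  ],
)

```text
clock: 3.62
tool_pos: [523.5, 56.6, 72.4]
tcp_rot: [-0.0, 1.0, -0.012, 0.0]
wrist_force: [2.0, 0.3, 2.7]
grip_width: 0.4
```

apply_moves(
  targets=[
    {"x": 0, "y": 0, "z": -0.02, "rx": 0, "ry": 0, "rz": 0, "jaw": 255},
    {"x": 0, "y": 0, "z": 0, "rx": 0, "ry": 0, "rz": 0, "jaw": 255},
  ],
)

```text
clock: 3.78
tool_pos: [523.6, 56.6, 72.3]
tcp_rot: [0.0, 1.0, -0.012, 0.001]
wrist_force: [-0.6, -1.2, 10.6]
grip_width: 0.5
```

apply_moves(
  targets=[
    {"x": 0, "y": 0, "z": -0.02, "rx": 0, "ry": 0, "rz": 0, "jaw": 255},
    {"x": 0, "y": 0, "z": 0, "rx": 0, "ry": 0, "rz": 0, "jaw": 255},
  ],
)

```text
clock: 3.95
tool_pos: [523.6, 56.6, 72.2]
tcp_rot: [0.0, 1.0, -0.012, 0.001]
wrist_force: [-1.9, -1.5, 17.5]
grip_width: -0.2
```

The force rose to 17 N at z 72.2, so the heating key is against its stop. I'll lift and cross above the pot (top at 96 mm), then check.

apply_moves(
  targets=[
    {"x": 0, "y": 0, "z": 0.2, "rx": 0, "ry": 0, "rz": 0, "jaw": 255},
    {"x": 0, "y": 0, "z": 0.4, "rx": 0, "ry": 0, "rz": 0, "jaw": 255},
    {"x": 0, "y": 0, "z": 0.5, "rx": 0, "ry": 0, "rz": 0, "jaw": 255},
    {"x": 0, "y": 0, "z": 0.2, "rx": 0, "ry": 0, "rz": 0, "jaw": 255},
    {"x": 0, "y": -0.3, "z": 0, "rx": 0, "ry": 0, "rz": 0, "jaw": 255},
    {"x": 0, "y": -0.6, "z": 0, "rx": 0, "ry": 0, "rz": 0, "jaw": 255},
    {"x": -0.04, "y": -0.6, "z": 0, "rx": 0, "ry": 0, "rz": 0, "jaw": 255},
    {"x": -0.04, "y": -0.6, "z": 0, "rx": 0, "ry": 0, "rz": 0, "jaw": 255},
    {"x": 0, "y": -0.4, "z": 0, "rx": 0, "ry": 0, "rz": 0, "jaw": 255},
    {"x": 0, "y": -0.2, "z": 0, "rx": 0, "ry": 0, "rz": 0, "jaw": 255},
    {"x": 0, "y": 0, "z": 0, "rx": 0, "ry": 0, "rz": 0, "jaw": 255},
    {"x": 0, "y": 0, "z": 0, "rx": 0, "ry": 0, "rz": 0, "jaw": 255},
  ],
)

```text
clock: 4.95
tool_pos: [519.3, -51.5, 122.0]
tcp_rot: [-0.0, 1.0, -0.012, -0.001]
wrist_force: [0.1, 0.3, -0.5]
grip_width: 0.7
```

Run:
```python
from h import *
from rig import manip
m=manip.camera_model("wrist")
p,d=manip.snapshot("wrist");cv2.imwrite("pics/w2.png",p[:,:,::-1])
Rm=rot(m["rotation"])
def h(q):
    u,v=proj(m,q).round().astype(int); z=np.median(d[v-2:v+3,u-2:u+3]); P=Rm@(np.linalg.inv(m["mtx"])@[u,v,1])*z+m["position"]; return u,v,P
for n,q in(("heat",(523,57.5,75)),("stir",(521,-52,80)),("deck",(575,57,70))): print(n,h(q))
s=manip.get_state();print(s["tool_pos"],s["wrist_force"])
p,d=manip.snapshot("side");p=p[120:320,200:430,::-1]; cv2.imwrite("pics/s2.png",cv2.resize(p,None,fx=3,fy=3,interpolation=2)[:600])
```

```text
heat (np.int64(137), np.int64(255), array([522.16314168,  58.74619869,  72.78451751]))
stir (np.int64(324), np.int64(257), array([520.93648555, -52.13699815,  79.72516355]))
deck (np.int64(127), np.int64(165), array([574.82459075,  56.44963583,  70.7772551 ]))
[519.51558737 -50.61524278 122.18144522] [-0.08254228  0.04416658 -0.7475147 ]
```

View pics/w2.png

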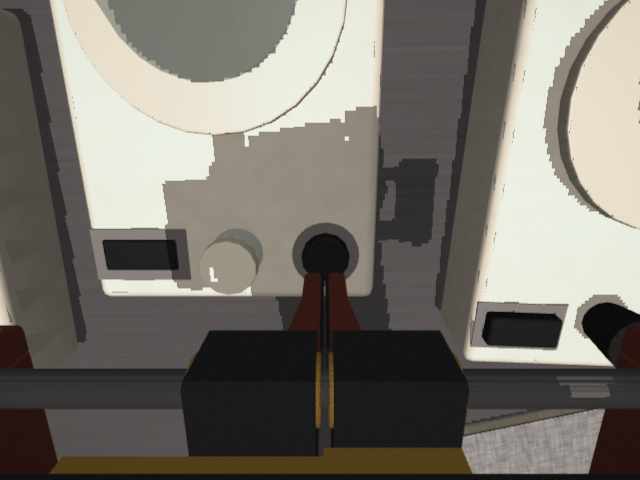

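View pics/s2.png

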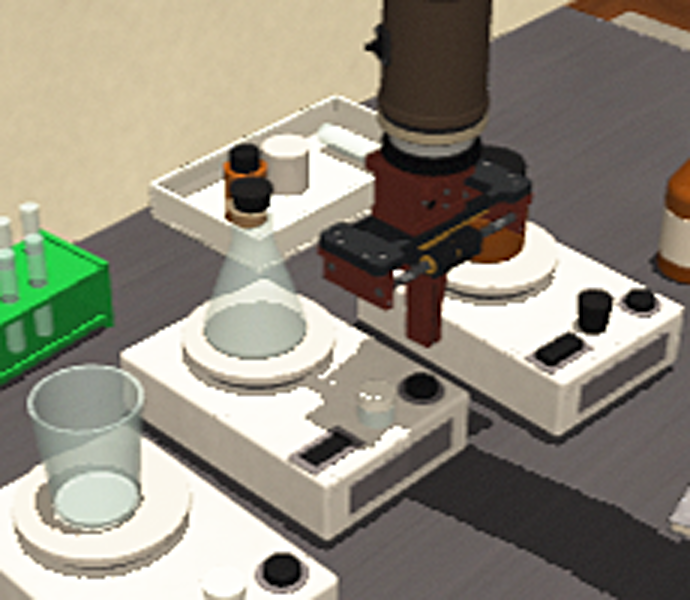

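The bar key near (140,254) now reads 2 mm above the deck, so it is fully in. The round key near (325,256) is straight below the fingertips, and the pot hasn't moved.

apply_moves(
  targets=[
    {"x": 0.03, "y": 0, "z": -0.4, "rx": 0, "ry": 0, "rz": 0, "jaw": 255},
    {"x": 0, "y": 0, "z": -0.4, "rx": 0, "ry": 0, "rz": 0, "jaw": 255},
    {"x": 0, "y": 0, "z": -0.15, "rx": 0, "ry": 0, "rz": 0, "jaw": 255},
    {"x": 0, "y": 0, "z": -0.05, "rx": 0, "ry": 0, "rz": 0, "jaw": 255},
    {"x": 0, "y": 0, "z": -0.05, "rx": 0, "ry": 0, "rz": 0, "jaw": 255},
    {"x": 0, "y": 0, "z": -0.05, "rx": 0, "ry": 0, "rz": 0, "jaw": 255},
    {"x": 0, "y": 0, "z": -0.05, "rx": 0, "ry": 0, "rz": 0, "jaw": 255},
    {"x": 0, "y": 0, "z": -0.03, "rx": 0, "ry": 0, "rz": 0, "jaw": 255},
    {"x": 0, "y": 0, "z": -0.03, "rx": 0, "ry": 0, "rz": 0, "jaw": 255},
    {"x": 0, "y": 0, "z": 0, "rx": 0, "ry": 0, "rz": 0, "jaw": 255},
  ],
)

```text
clock: 5.88
tool_pos: [521.4, -51.1, 74.5]
tcp_rot: [-0.0, 1.0, -0.011, 0.0]
wrist_force: [0.3, 1.2, 1.2]
grip_width: 0.5
```

apply_moves(
  targets=[
    {"x": 0, "y": 0, "z": -0.02, "rx": 0, "ry": 0, "rz": 0, "jaw": 255},
    {"x": 0, "y": 0, "z": 0, "rx": 0, "ry": 0, "rz": 0, "jaw": 255},
  ],
)

```text
clock: 6.05
tool_pos: [521.4, -51.3, 73.6]
tcp_rot: [-0.0, 1.0, -0.011, 0.0]
wrist_force: [1.2, 2.0, 3.0]
grip_width: 0.6
```

apply_moves(
  targets=[
    {"x": 0, "y": 0, "z": -0.02, "rx": 0, "ry": 0, "rz": 0, "jaw": 255},
    {"x": 0, "y": 0, "z": 0, "rx": 0, "ry": 0, "rz": 0, "jaw": 255},
  ],
)

```text
clock: 6.22
tool_pos: [521.4, -51.5, 72.7]
tcp_rot: [-0.0, 1.0, -0.011, 0.0]
wrist_force: [0.2, 1.5, 2.8]
grip_width: 0.5
```

apply_moves(
  targets=[
    {"x": 0, "y": 0, "z": -0.02, "rx": 0, "ry": 0, "rz": 0, "jaw": 255},
    {"x": 0, "y": 0, "z": 0, "rx": 0, "ry": 0, "rz": 0, "jaw": 255},
  ],
)

```text
clock: 6.38
tool_pos: [521.4, -51.5, 72.4]
tcp_rot: [0.0, 1.0, -0.012, 0.0]
wrist_force: [-0.2, 3.0, 7.1]
grip_width: 0.8
```

apply_moves(
  targets=[
    {"x": 0, "y": 0, "z": -0.02, "rx": 0, "ry": 0, "rz": 0, "jaw": 255},
    {"x": 0, "y": 0, "z": 0, "rx": 0, "ry": 0, "rz": 0, "jaw": 255},
  ],
)

```text
clock: 6.55
tool_pos: [521.5, -51.5, 72.3]
tcp_rot: [0.0, 1.0, -0.012, 0.0]
wrist_force: [-3.8, 1.9, 15.1]
grip_width: 0.7
```

The stirring key is at its stop, with 15 N at z 72.3. Withdrawing upwards, then back.

apply_moves(
  targets=[
    {"x": 0, "y": 0, "z": 0.2, "rx": 0, "ry": 0, "rz": 0, "jaw": 255},
    {"x": 0, "y": 0, "z": 0.5, "rx": 0, "ry": 0, "rz": 0, "jaw": 255},
    {"x": 0, "y": 0, "z": 0.7, "rx": 0, "ry": 0, "rz": 0, "jaw": 255},
    {"x": 0, "y": 0, "z": 0.8, "rx": 0, "ry": 0, "rz": 0, "jaw": 255},
    {"x": 0, "y": 0, "z": 0.8, "rx": 0, "ry": 0, "rz": 0, "jaw": 255},
    {"x": -0.3, "y": 0, "z": 0.8, "rx": 0, "ry": 0, "rz": 0, "jaw": 255},
    {"x": -0.5, "y": 0, "z": 0.3, "rx": 0, "ry": 0, "rz": 0, "jaw": 255},
    {"x": -0.5, "y": 0, "z": 0, "rx": 0, "ry": 0, "rz": 0, "jaw": 255},
    {"x": -0.3, "y": 0, "z": 0, "rx": 0, "ry": 0, "rz": 0, "jaw": 255},
    {"x": 0, "y": 0, "z": 0, "rx": 0, "ry": 0, "rz": 0, "jaw": 255},
    {"x": 0, "y": 0, "z": 0, "rx": 0, "ry": 0, "rz": 0, "jaw": 255},
  ],
)

```text
clock: 7.47
tool_pos: [456.7, -52.0, 234.8]
tcp_rot: [0.0, 1.0, -0.012, -0.0]
wrist_force: [0.8, -0.8, -0.4]
grip_width: 0.3
```

Run:
```python
from h import *
from rig import manip
for c in("wrist","side"):
    m=manip.camera_model(c)
    p,d=manip.snapshot(c);Rm=rot(m["rotation"])
    for n,q in(("heat",(523,57.5,72)),("stir",(520.5,-52,72)),("deck",(560,57,70)),("deck2",(560,-52,70))):
        u,v=proj(m,q).round().astype(int)
        if 3<u<636 and 3<v<476:
            z=np.median(d[v-1:v+2,u-1:u+2]); print(c,n,u,v,Rm@(np.linalg.inv(m["mtx"])@[u,v,1])*z+m["position"])
    if c=="wrist": cv2.imwrite("pics/w3.png",p[:,:,::-1])
    else: cv2.imwrite("pics/s3.png",cv2.resize(p[120:320,180:440,::-1],None,fx=3,fy=3,interpolation=2))
s=manip.get_state();print(s["clock"],s["tool_pos"],s["wrist_force"])
```

```text
wrist heat 189 135 [523.37130864  57.56321792  72.32926114]
wrist stir 321 135 [520.82106213 -51.77767894  72.91850203]
wrist deck 185 88 [559.94936942  56.59561431  70.94929633]
wrist deck2 320 85 [559.63555476 -51.97382068  71.21770462]
side heat 309 269 [520.19591406  59.18141477  73.6356584 ]
side stir 340 249 [519.56702124 -51.38137325  72.24835071]
side deck 297 263 [559.35245268  59.32285358  70.4028184 ]
side deck2 328 243 [560.32519697 -52.70360068  69.39206165]
7.5667 [457.53068988 -51.69027346 234.63691432] [-0.58719039  0.50107422 -0.52017222]
```

View pics/w3.png

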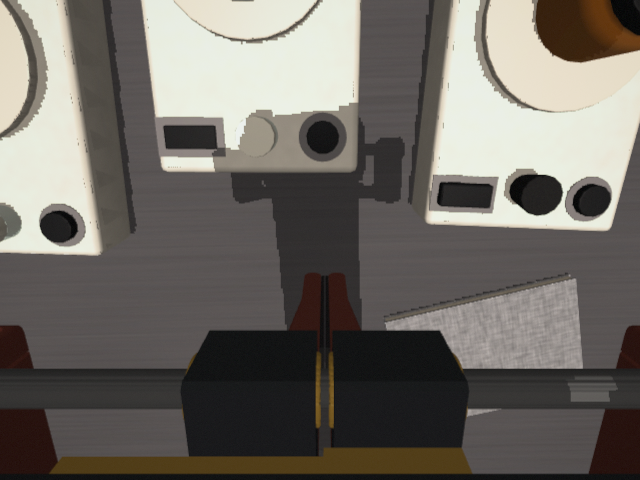

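View pics/s3.png

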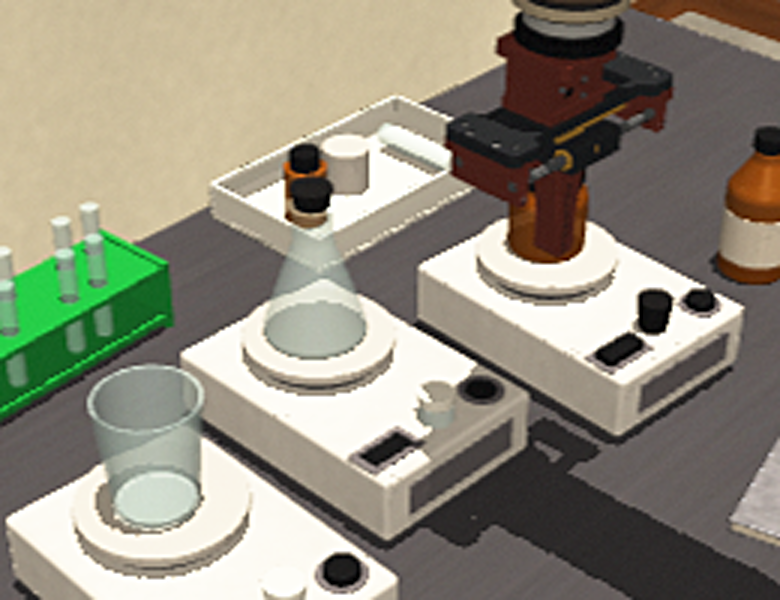

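The wrist picture shows both keys sunk, the bar near (190,136) and the round key near (322,136). The pot near (257,136) and the flask haven't moved, and the arm is clear.

```bash
python3 -c "
from rig import manip
print(manip.finish_job())"
```

```text
the job is handed in; nothing more can be done
None
```

The heating key and then the stirring key on the flask's stirrer (the middle one) are both pressed fully in. The arm has withdrawn and I handed the job in at about 7.6 s.

- **Heating key:** I pressed it until the force rose to about 17 N at z 72.2. Before touching the stirring key, the wrist camera put it 2 mm above the deck, which is fully in.
- **Stirring key:** I pressed it until the force rose to about 15 N at z 72.3.
- **Last checks:** After withdrawing, the wrist camera put the key tops at 72.3 mm and 72.9 mm, with the deck reading about 71 mm. The side camera gave 73.6 mm and 72.2 mm, with the deck reading about 70 mm. All of these are within about 2 mm of the 72 mm expected for fully pressed keys.
- **Surroundings:** In the pictures the flask and pot are where they were and the other two stirrers look untouched. The wrist force was about zero after withdrawing. No check failed.

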